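# Change the kitchen roll

## Robot

A 6-joint arm with a two-finger parallel gripper is mounted at the origin on a cart in front of the work surface, level with it; the furniture and walls round the work are solid. World frame = base frame: x ahead of the robot, y to its left, z up, the work surface at z = 0. Lengths are in mm, angles in rad, forces in N, time in s.
With the tool pointing down it reaches from about 275 to 875 mm from the base axis. Payload 12.5 kg.
Tool frame: the origin (TCP) lies midway between the tips of the shut fingers; the grasp point (between the pads) lies 19 mm behind it; z points along the fingers, y is the line along which they close (so a half turn about z gives the same grasp; the last joint's range is limited). The gripper opens to 85 mm and grips with 20 to 120 N. Pads are 22 mm wide; open, the fingers measure 114 mm over their backs; the gripper's body (76 mm by 85 mm) begins 54 mm behind the grasp point. The pads swing forward as they close: fully open they stand 13 mm farther back than shut.
Start: joints at [1.15, 0.351, 1.652, -0, 1.139, -0.085], TCP at [181.207, 519.277, 231.29] pointing down, gripper open.
Joint ranges: [-2.75, 2.75], [-0.79, 2.1], [0.01, 2.65], [-1.57, 4.71], [0.07, 3.14], [-2.87, 2.87]. Speed limits (rad/s): [2.22, 2.22, 2.79, 3.14, 3.14, 3.14].

## Interface

Orientations are given as a 3x3 rotation matrix whose columns are the frame's x, y, z axes.
In Python, from cell import bot gives the robot as it stands.
- The arm moves only by the shell command python3 jog.py 'ROWS' [OPENING] [FORCE]. ROWS is rows parted by semicolons, their numbers by spaces, 1 to 10 of them, each of 6 numbers: dx, dy, dz in mm, then a rotation vector rx, ry, rz in rad; each row shifts and turns the commanded pose from where the row before left it, along the tool's axes as they then stand; what a row does not reach is not made up. A row lasts 1/10 s, in which the tool goes at most 50 mm and 0.15 rad, less where a joint would pass 70% of its speed; a pose out of reach is approached as far as the arm can. OPENING is the finger opening in mm, set as the command begins (- or left out keeps the last). The fingers move at their own pace and stop on an object; FORCE is the grip in N (left out, the last holds). Time passes only in rows, so rows that do not move let the fingers close. It prints the time, the measured TCP pose, the force, the opening and the grip force at its end.
- bot.state(): the state, without advancing time (a new reading comes with each control period).
- bot.get_image(name): name is "side" or "top"; returns (picture, depth): 420x560x3 uint8, red, green, blue; 420x560 float32, mm along the optical axis (not along the pixel's ray), 0 where there is no reading.
- bot.camera_params(name): a dict with "mtx" (3x3 intrinsics, pixels), "rvec" (rotation vector, rad) and "tvec" (3), from world to camera coordinates, as OpenCV has them. Camera axes: x right, y down, z forward; pixel columns grow to the right and rows downward; lengths in mm; the calibration is good to about 2 mm. A picture is of the moment at which its call begins. camera_params takes no time and is no camera call.
- bot.close_job(): hands the job in; it is judged then, once.
The state is a dict: "time_s": time; "q": joint angles; "joint_vel": joint speeds; "effort": joint torques, N m; "tool_pos": TCP position; "tool_rot": TCP orientation; "contact_force": force on the tool from outside, world axes, zero at the start; "torque": the same for the moment, N m; "width": finger opening in mm; "grip_force": force on a finger pad.
Only numpy, scipy, OpenCV 4.12 (cv2) and the standard library are available. Lean on these libraries where they do the work, as an engineer would, in place of code of your own. Each camera call takes 0.05 s, during which the arm holds its last target. There are 200 camera calls.

## Task

The kitchen roll on the holder is used up. Take the empty cardboard tube off the spindle and put it into the recycling caddy, then slide the fresh roll down over the spindle until it sits flat on the holder's base plate. Leave the holder and the caddy standing where they are, and do not disturb the mug, the salt shaker, the coffee jar or the small tin.

Things in the scene. Friction and masses are not known exactly. Their poses are not given: they have to be found in the camera images.
- holder: free-standing kitchen-roll holder, 1.4 kg. Round steel base plate 150 mm across, 14 mm thick; on its centre an upright spindle: black hub 34 mm in diameter, 14 mm high above the plate, tapering over the next 12 mm to 17 mm, then a steel rod 14 mm in diameter with an 18 mm ball on top. Origin at the centre of its underside, z up along the spindle.
- seat (a point): point on the spindle's axis at the height of the plate's flat top, 14 mm above the worktop; tube and roll stand on the plate at this height
- spindle_tip (a point): topmost point of the ball end of the spindle, 160 mm above the worktop; it stands 6 mm higher than the top of a seated tube or roll
- empty_tube: empty brown cardboard tube standing loosely over the holder's spindle at the start, up to 2 mm off its axis: outside diameter 45 mm, bore 40 mm, length 140 mm, about 20 g, rigid. Its axis is z; origin at the centre of its lower end.
- tube_mid (a point): middle of the empty tube, on its axis, 70 mm from either end
- fresh_roll: fresh compact kitchen roll standing upright on the worktop: white paper with pale blue dots wound on a brown tube, rigid, outside diameter 64 mm, open bore 40 mm right through, length 140 mm, 0.10 to 0.20 kg. Its axis is z; origin at the centre of its lower end; either end may go down first.
- roll_mid (a point): middle of the fresh roll, on its axis, 70 mm from either end
- caddy: open grey-green plastic recycling caddy, wire handle folded down outside, 0.6 kg, not fixed. 200 mm long (its x) by 150 mm wide (its y), 102 mm high, rim 8 mm wider all round; walls 4 mm, inside 192 x 142 mm; a flat bit of cardboard lies on its floor. Origin at the centre of its underside, z up.
- caddy_floor (a point): centre of the caddy's inner floor, 4 mm above the worktop
- mug_blue: bystander: yellow and blue mug with a handle, 92 mm high, standing loose at the right; origin at the centre of its underside
- salt_shaker: bystander: white salt shaker, 44 mm across and 90 mm high, standing loose at the right; origin at the centre of its underside
- coffee_jar: bystander: glass coffee jar with a black lid, 68 mm across and 133 mm high, standing loose at the back right; origin at the centre of its underside
- small_tin: bystander: small food tin, 57 mm across and 72 mm high, standing loose at the back; origin at the centre of its underside

How it is judged (in metres and radians):
At the end, for the whole second after the job is handed in: Roll on the spindle, flat on the base plate (middle within 10 mm of the axis, height -6/+4 mm, axes within 0.08 rad), at rest; tube at rest inside the caddy (middle within its walls, under 85 mm above its underside); holder and caddy upright (0.05 rad), within 40 mm of their start (horizontal distance between roll_mid and seat below 0.01 m and z of roll_mid in the frame of seat between 0.064 and 0.074 m and angle between the z axis of fresh_roll and the z axis of holder, either way round below 0.08 rad and x of tube_mid in the frame of caddy between -0.096 and 0.096 m and y of tube_mid in the frame of caddy between -0.071 and 0.071 m and z of tube_mid in the frame of caddy between 0 and 0.085 m and angle between each of holder, caddy's own z axis and vertical below 0.05 rad and distance of each of holder, caddy from where it was at the start of the episode below 0.04 m and linear speed of fresh_roll below 0.02 m/s and linear speed of empty_tube below 0.05 m/s); the robot touches nothing.
It fails at once if the holder or the caddy is tipped over (more than 0.4 rad) (angle between any of holder, caddy's own z axis and vertical above 0.4 rad).
It fails at once if the mug, salt shaker, coffee jar or small tin is moved more than 30 mm (distance of any of mug_blue, salt_shaker, coffee_jar, small_tin from where it was at the start of the episode above 0.03 m).
It also fails if it takes over 67 s, if anything falls off the work surface, if the arm or the gripper's body presses on something with over 40 N, if the wrist force passes 120 N, or if a joint passes its speed limit or range.

## Working session

There is one attempt and no reset: what is moved stays moved. The work goes in short steps, Python scripts to look and compute and a shell command to move; the robot and the scene stay as the last step left them, time stands still between calls to the robot, and variables do not carry over. Pictures are saved under pics/ and viewed, at most 10 in all, crops included, and the job is handed in when it is done.

```bash
ls; mkdir -p pics
python3 - <<'E'
from cell import bot
import cv2,numpy as np
for n in("side","top"):
    im,d=bot.get_image(n); np.savez(f"{n}0.npz",im=im,d=d)
    cv2.imwrite(f"pics/{n}0.png",im[:,:,::-1])
    p=bot.camera_params(n); R=cv2.Rodrigues(np.array(p["rvec"],float))[0]
    print(n,np.round(p["mtx"],1).tolist(),(-R.T@np.array(p["tvec"]).ravel()).round(0),R.round(2).tolist(), (d>0).mean())
s=bot.state();print(s["time_s"],s["tool_pos"],np.round(s["tool_rot"],3).tolist())
E
```

```text
cell.py
jog.py
pics
side [[512.4, 0.0, 278.0], [0.0, 512.4, 208.5], [0.0, 0.0, 1.0]] [ -150. -1216.  1278.] [[0.84, -0.55, 0.02], [-0.35, -0.56, -0.75], [0.42, 0.62, -0.66]] 0.9937372448979592
top [[520.9, 0.0, 278.7], [0.0, 520.9, 209.1], [0.0, 0.0, 1.0]] [ 387. -100. 1508.] [[0.03, -1.0, 0.01], [-0.99, -0.03, -0.14], [0.14, -0.01, -0.99]] 0.9960586734693877
0.1 [181.09605619 519.01395089 230.81673065] [[-0.944, 0.33, -0.0], [0.33, 0.944, -0.001], [0.0, -0.001, -1.0]]
```

View pics/side0.png

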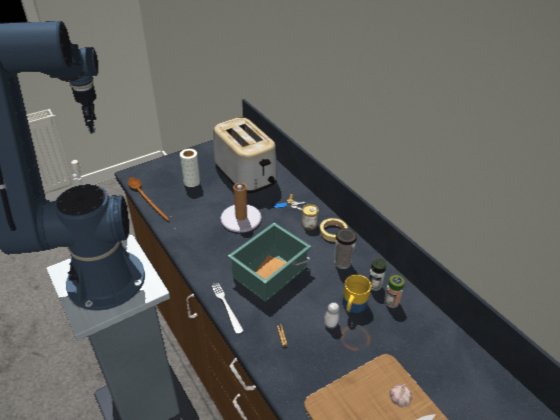

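View pics/top0.png

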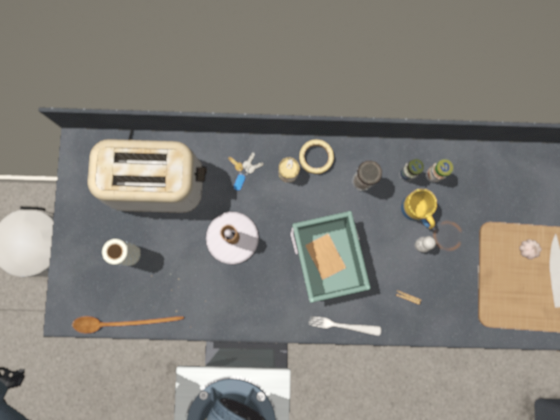

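The side view shows the roll at (190,168) near the toaster, the holder with the tube at (240,203), and the caddy at (270,262). In the top view the roll's top is at (116,251), the tube at (230,234), and the caddy's centre at (330,256).

```bash
cat > v.py <<'E'
from cell import bot
import cv2,numpy as np
def cloud(n,grab=True):
    im,d=bot.get_image(n) if grab else [np.load(f"{n}0.npz")[k] for k in("im","d")]
    p=bot.camera_params(n);R=cv2.Rodrigues(np.array(p["rvec"],float))[0];t=np.array(p["tvec"],float).ravel()
    v,u=np.mgrid[:d.shape[0],:d.shape[1]]
    r=np.stack([u,v,np.ones_like(u)],-1)@np.linalg.inv(p["mtx"]).T
    W=(r*d[...,None]-t)@R; W[d==0]=np.nan
    return im,W,(r@R),-R.T@t
def circ(P):
    A=np.c_[2*P,np.ones(len(P))];s=np.linalg.lstsq(A,(P**2).sum(1),rcond=None)[0]
    return s[:2],np.sqrt(s[2]+s[:2]@s[:2])
def onz(rays,c,u,v,z):
    r=rays[int(round(v)),int(round(u))];return c+r*(z-c[2])/r[2]
E
python3 - <<'E'
from v import *
boxes={"top":{"roll":(95,230,145,275),"tube":(215,215,245,250),"hold":(200,205,265,270),"caddy":(285,205,375,305)},
"side":{"roll":(172,143,207,192),"tube":(225,178,252,225),"hold":(215,178,266,235),"caddy":(225,222,318,300)}}
for n in("top","side"):
    im,W,r,c=cloud(n,False)
    for k,(a,b,e,f) in boxes[n].items():
        w=W[b:f,a:e].reshape(-1,3);z=w[:,2]
        print(n,k,"zmax pctl",np.nanpercentile(z,[50,90,97,99.5]).round(0),end=" ")
        for lo,hi in {"roll":[(132,150)],"tube":[(132,151),(152,170)],"hold":[(8,22)],"caddy":[(93,112)]}[k]:
            P=w[(z>lo)&(z<hi)]
            if len(P)<4: print("few",len(P));continue
            x,rr=circ(P[:,:2]);print((lo,hi),len(P),"med",np.median(P,0).round(1),"min",P.min(0).round(0),"max",P.max(0).round(0),"circ",x.round(1),rr.round(1),cv2.minAreaRect(P[:,:2].astype(np.float32)))
im,W,r,c=cloud("side",False);cv2.imwrite("pics/sc.png",cv2.resize(im[135:305,165:325,::-1],None,fx=3.5,fy=3.5,interpolation=cv2.INTER_CUBIC))
im,W,r,c=cloud("top",False);cv2.imwrite("pics/tc.png",cv2.resize(im[200:310,90:380,::-1],None,fx=2.7,fy=2.7,interpolation=cv2.INTER_CUBIC))
E
```

```text
top roll zmax pctl [  1. 137. 141. 144.] (132, 150) 306 med [460.3 311.3 138.6] min [430. 281. 133.] max [490. 344. 147.] circ [460.  312.8] 26.4 ((460.17755126953125, 312.72802734375), (60.22446060180664, 62.79216384887695), 0.13914763927459717)
top tube zmax pctl [ 14. 138. 155. 159.] (132, 151) 39 med [519.5  15.6 146.9] min [495.  -3. 133.] max [538.  38. 151.] circ [516.9  17.2] 19.5 ((517.759033203125, 16.007354736328125), (42.21424102783203, 39.485172271728516), 42.5684700012207)
(152, 170) 63 med [515.2  19.2 155. ] min [495.  -4. 152.] max [537.  39. 165.] circ [517.  18.] 15.7 ((516.0104370117188, 17.525074005126953), (42.076290130615234, 41.57780456542969), 2.998953104019165)
top hold zmax pctl [  5.  18. 124. 156.] (8, 22) 1643 med [510.4  13.6  13. ] min [440. -65.   8.] max [609. 103.  22.] circ [516.9  19. ] 55.6 ((524.8787231445312, 18.863121032714844), (174.33029174804688, 162.69715881347656), 1.889253854751587)
top caddy zmax pctl [  2.  98. 102. 105.] (93, 112) 1199 med [ 464.5 -259.9   99.8] min [ 343. -361.   93.] max [ 589. -151.  110.] circ [ 465.9 -256. ] 103.
[... 604 characters left out ...]
) 34 med [515.8  14.2 154.6] min [495.  -7. 152.] max [540.  37. 158.] circ [518.   14.5] 16.2 ((517.4450073242188, 14.695184707641602), (40.7055549621582, 42.30828857421875), 16.794702529907227)
side hold zmax pctl [  9.  88. 143. 155.] (8, 22) 721 med [507.8   1.2  13.2] min [440. -73.   8.] max [684. 237.  22.] circ [546.6  57.1] 89.1 ((543.343505859375, 82.272216796875), (299.68975830078125, 195.76873779296875), 53.86528015136719)
side caddy zmax pctl [  6.  93. 101. 104.] (93, 112) 738 med [ 460.9 -259.7   99.6] min [ 342. -365.   93.] max [ 592. -158.  108.] circ [ 465.2 -262.6] 103.2 ((466.8942565917969, -259.7874755859375), (221.7622833251953, 172.55178833007812), 13.942182540893555)
```

View pics/tc.png

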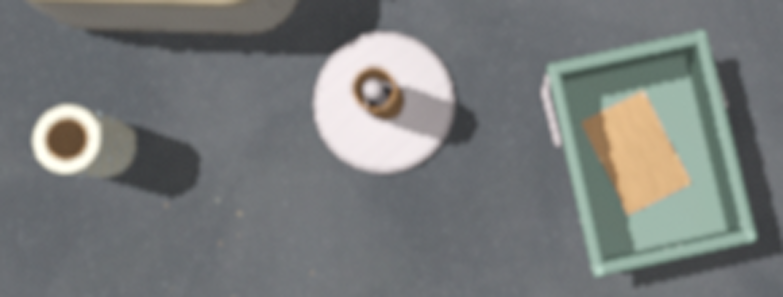

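View pics/sc.png

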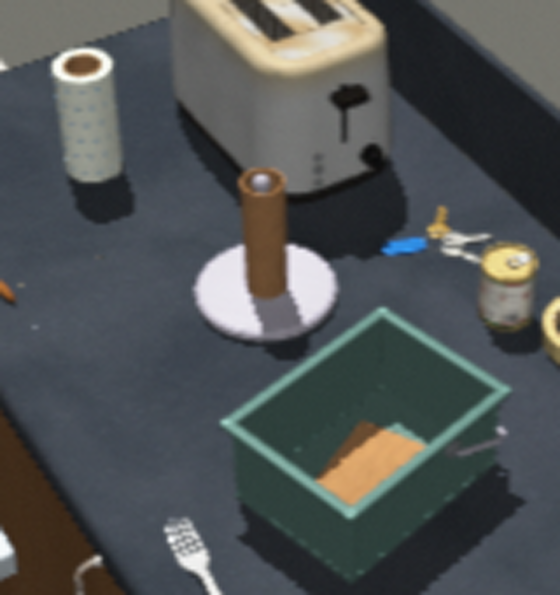

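Both views agree. Roll is at about (461, 311) with its top at 139. The tube is at (517, 16) with its top near 154. The caddy is at (467, -258) with its rim at 101 and its long axis at +14°. Next I'll refine the plate, roll and tube centres by casting rays from contours.

Run:
```python
from v import *
B={"top":{"plate":(195,200,270,270),"roll":(95,230,145,275)},"side":{"plate":(210,195,270,238),"roll":(172,143,207,192)}}
for n in B:
    im,W,r,c=cloud(n,False);hsv=cv2.cvtColor(im,cv2.COLOR_RGB2HSV)
    def proj(m,z):
        cs=cv2.findContours(m.astype(np.uint8),cv2.RETR_EXTERNAL,cv2.CHAIN_APPROX_NONE)[0]
        h=cv2.convexHull(max(cs,key=cv2.contourArea))[:,0]
        return np.array([onz(r,c,u,v,z)[:2] for u,v in h])
    for k,z in(("plate",14),("roll",140)):
        a,b,e,f=B[n][k];m=np.zeros(im.shape[:2],bool)
        g=hsv[b:f,a:e]
        m[b:f,a:e]=(g[...,2]>120)&(g[...,1]<60) if k=="plate" else np.abs(W[b:f,a:e,2]-140)<9
        P=proj(m,z)
        x,R=circ(P);print(n,k,len(P),x.round(1),R.round(1))
        w=(np.abs(W[...,2]-14)<5)&m
    # tube top: near 154 within 30mm
    for nm,cx,cy,z in(("tube",517,16,154),):
        a,b,e,f=(200,170,270,270) ;m=np.zeros(im.shape[:2],bool);m[b:f,a:e]=(np.abs(W[b:f,a:e,2]-154)<9)
        P=proj(m,z);x,R=circ(P);print(n,nm,x.round(1),R.round(1))
    if n=="top":
        t=W[140:215,85:205].reshape(-1,3);t=t[t[:,2]>60];print("toaster min",np.percentile(t,1,axis=0).round(0),"max",np.percentile(t,99,axis=0).round(0))
s=bot.state();R=s["tool_rot"];print("rows to tube, old axes",R.T@(np.array([517.5,16,225])-s["tool_pos"]))
```

```text
top plate 30 [517.  20.] 77.1
top roll 17 [460.  311.9] 32.1
top tube [516.7  18.1] 22.1
toaster min [585. 100.  71.] max [746. 376. 192.]
side plate 20 [515.4  11. ] 75.2
side roll 13 [457.8 302.6] 34.6
side tube [515.2   8.8] 25.0
rows to tube, old axes [-483.36216247 -364.07074628    6.16393978]
```

```bash
python3 jog.py '-40 -30 0 0 0 0;-40 -30 0 0 0 0;-40 -30 0 0 0 0;-40 -30 0 0 0 0;-40 -30 0 0 0 0;-40 -30 0 0 0 0;-40 -30 0 0 0 0;-40 -30 0 0 0 0;-40 -30 0 0 0 0;-40 -30 0 0 0 0' 85 25; python3 jog.py '-40 -32 0 0 0 0;-40 -30 0 0 0 0;0 0 0 0 0 -0.145;0 0 0 0 0 -0.145;0 0 0 0 0 -0.145;0 0 0 0 0 -0.145;0 0 0 0 0 0;0 0 0 0 0 0'
cat > go.py <<'E'
import sys,numpy as np
from cell import bot
s=bot.state();R=np.array(s["tool_rot"]);T=np.array([float(a) for a in sys.argv[1:4]])
print("pos",s["tool_pos"].round(1),"d tool",(R.T@(T-s["tool_pos"])).round(1),"R",R.round(3).tolist(),"F",np.round(s["contact_force"],1),"t",s["time_s"],"q",np.round(s["q"],2))
E
python3 go.py 517 16.5 105
```

```text
time_s: 1.1
tool_pos: [460.7, 102.2, 231.2]
tool_rot: [[-0.944, 0.33, -0.0], [0.33, 0.944, 0.0], [0.0, 0.0, -1.0]]
contact_force: [0.5, 1.0, 0.0]
width: 85.1
grip_force: 0.0
time_s: 1.9
tool_pos: [514.4, 20.4, 231.1]
tool_rot: [[-0.971, -0.238, -0.0], [-0.238, 0.971, -0.0], [0.0, 0.0, -1.0]]
contact_force: [0.1, 0.0, -0.8]
width: 85.2
grip_force: 0.0
pos [514.4  20.4 231.1] d tool [ -1.7  -4.4 126.1] R [[-0.971, -0.238, -0.0], [-0.238, 0.971, -0.0], [0.0, 0.0, -1.0]] F [ 0.1  0.  -0.8] t 1.9 q [-0.05  0.29  1.74 -0.    1.11 -1.86]
```

```bash
python3 jog.py '-2 -4 6 0 0 0;0 0 40 0 0 0;0 0 40 0 0 0;0 0 40 0 0 0;0 0 0 0 0 0;0 0 0 0 0 0' 85; python3 jog.py '0 0 0 0 0 0;0 0 0 0 0 0;0 0 0 0 0 0;0 0 0 0 0 0;0 0 0 0 0 0;0 0 0 0 0 0;0 0 0 0 0 0;0 0 0 0 0 0' 38 25
```

```text
time_s: 2.5
tool_pos: [517.6, 16.9, 105.7]
tool_rot: [[-0.971, -0.24, -0.001], [-0.24, 0.971, 0.0], [0.001, 0.0, -1.0]]
contact_force: [-0.4, -0.4, 0.3]
width: 85.1
grip_force: 0.0
time_s: 3.3
tool_pos: [518.3, 17.0, 106.8]
tool_rot: [[-0.97, -0.242, 0.003], [-0.242, 0.97, 0.0], [-0.003, -0.001, -1.0]]
contact_force: [-0.0, 1.9, 7.3]
width: 45.1
grip_force: 24.5
```

Gripped at 45.1 mm, the tube's outside diameter. Now I'll lift it clear of the spindle.

```bash
python3 jog.py '0 0 -20 0 0 0;0 0 -30 0 0 0;0 0 -40 0 0 0;0 0 -40 0 0 0;0 0 -40 0 0 0;0 0 0 0 0 0;0 0 0 0 0 0'; python3 go.py 467 -258 112
python3 - <<'E'
from v import *
a=cloud("side")[0];cv2.imwrite("pics/s1.png",cv2.resize(a[120:305,165:325,::-1],None,fx=3,fy=3,interpolation=cv2.INTER_CUBIC))
E
```

```text
time_s: 4.0
tool_pos: [517.5, 17.0, 276.2]
tool_rot: [[-0.97, -0.242, 0.002], [-0.242, 0.97, -0.0], [-0.002, -0.001, -1.0]]
contact_force: [0.0, -0.7, -1.2]
width: 45.2
grip_force: 25.7
pos [517.5  17.  276.2] d tool [ 115.8 -254.5  164.2] R [[-0.97, -0.242, 0.002], [-0.242, 0.97, -0.0], [-0.002, -0.001, -1.0]] F [ 0.  -0.7 -1.2] t 4.0 q [-0.06  0.25  1.68 -0.    1.21 -1.87]
```

View pics/s1.png

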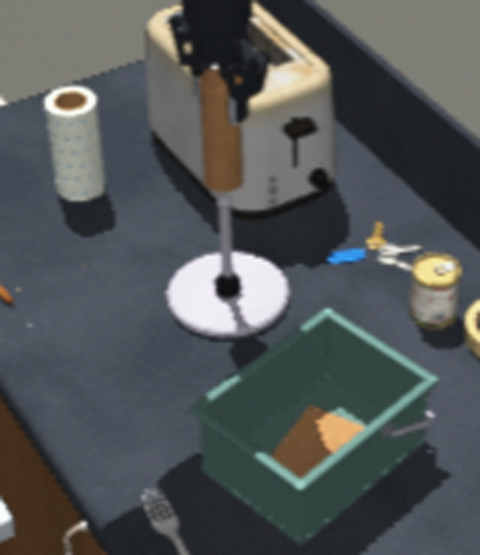

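Tube hangs vertically, clear of the spindle. I'll carry it to the caddy, crossing above the rim.

```bash
python3 jog.py '16 -36 0 0 0 0;16 -36 0 0 0 0;16 -36 0 0 0 0;16 -36 0 0 0 0;16 -36 0 0 0 0;16 -36 0 0 0 0;20 -38 0 0 0 0;0 0 0 0 0 0;0 0 0 0 0 0'; python3 jog.py '0 0 40 0 0 0;0 0 40 0 0 0;0 0 40 0 0 0;0 0 30 0 0 0;0 0 14 0 0 0;0 0 0 0 0 0;0 0 0 0 0 0'; python3 go.py 467 -258 102
```

```text
time_s: 4.95
tool_pos: [465.5, -257.8, 274.0]
tool_rot: [[-0.971, -0.24, -0.002], [-0.24, 0.971, 0.001], [0.002, 0.002, -1.0]]
contact_force: [-0.0, 1.1, 0.7]
width: 44.8
grip_force: 25.8
time_s: 5.65
tool_pos: [466.9, -257.4, 112.3]
tool_rot: [[-0.97, -0.242, 0.001], [-0.242, 0.97, -0.001], [-0.001, -0.001, -1.0]]
contact_force: [-0.1, 0.3, 0.2]
width: 44.5
grip_force: 25.8
pos [ 466.9 -257.4  112.3] d tool [ 0.  -0.6 10.3] R [[-0.97, -0.242, 0.001], [-0.242, 0.97, -0.001], [-0.001, -0.001, -1.0]] F [-0.1  0.3  0.2] t 5.65 q [-0.59  0.48  1.8   0.    0.87 -2.41]
```

```bash
python3 jog.py '0 0 6 0 0 0;0 0 5 0 0 0;0 0 2 0 0 0;0 0 0 0 0 0;0 0 0 0 0 0'; python3 jog.py '0 0 0 0 0 0;0 0 0 0 0 0;0 0 0 0 0 0;0 0 0 0 0 0;0 0 0 0 0 0;0 0 0 0 0 0;0 0 0 0 0 0' 75; python3 jog.py '0 0 -15 0 0 0;0 0 -25 0 0 0;0 0 -40 0 0 0;0 0 -40 0 0 0;0 0 -30 0 0 0;0 0 0 0 0 0'; python3 go.py 461 310.5 250
```

```text
time_s: 6.15
tool_pos: [466.6, -257.7, 99.3]
tool_rot: [[-0.97, -0.242, 0.001], [-0.242, 0.97, -0.0], [-0.001, -0.001, -1.0]]
contact_force: [-1.8, 2.6, 10.4]
width: 45.0
grip_force: 26.5
time_s: 6.85
tool_pos: [466.2, -257.5, 98.3]
tool_rot: [[-0.97, -0.242, -0.0], [-0.242, 0.97, 0.0], [0.0, 0.0, -1.0]]
contact_force: [0.1, 0.9, 0.1]
width: 75.2
grip_force: 0.0
time_s: 7.45
tool_pos: [467.6, -258.4, 252.4]
tool_rot: [[-0.97, -0.242, 0.006], [-0.242, 0.97, -0.004], [-0.005, -0.005, -1.0]]
contact_force: [0.7, -0.1, -1.0]
width: 74.7
grip_force: 0.0
pos [ 467.6 -258.4  252.4] d tool [-1.312e+02  5.536e+02  2.000e-01] R [[-0.97, -0.242, 0.006], [-0.242, 0.97, -0.004], [-0.005, -0.005, -1.0]] F [ 0.7 -0.1 -1. ] t 7.45 q [-0.59  0.3   1.67  0.    1.17 -2.41]
```

```bash
python3 jog.py '-11 46 0 0 0 0;-11 46 0 0 0 0;-11 46 0 0 0 0;-11 46 0 0 0 0;-11 46 0 0 0 0;-11 46 0 0 0 0;-11 46 0 0 0 0;-11 46 0 0 0 0;-11 46 0 0 0 0;-11 46 0 0 0 0' 85; python3 jog.py '-11 46 0 0 0 0;-10 47 0 0 0 0;0 0 0 0 0 0;0 0 0 0 0 0'; python3 go.py 461 310.5 92
python3 - <<'E'
from v import *
for n in("top","side"):
    im,W,r,c=cloud(n)
    k=(np.hypot(W[...,0]-517,W[...,1]-17)<100);k[np.isnan(W[...,0])]=0
    ball=W[k&(W[...,2]>140)&(W[...,2]<170)];print(n,"ball",len(ball),np.median(ball,0).round(1) if len(ball) else"")
    h=k&(np.hypot(W[...,0]-517,W[...,1]-17)<35)&(im.max(-1)<50)&(W[...,2]>14)&(W[...,2]<50);w=W[h];print("hub",len(w),w.mean(0).round(1),w.min(0).round(0),w.max(0).round(0))
    hs=cv2.cvtColor(im,cv2.COLOR_RGB2HSV);m=k&(hs[...,2]>90)&(hs[...,1]<60)&(abs(W[...,2]-14)<8)
    p=W[m];ang=np.arctan2(p[:,1]-17,p[:,0]-517);rr=np.hypot(p[:,0]-517,p[:,1]-17)
    E=np.array([p[s][rr[s].argmax(),:2] for i in range(-12,12) if (s:=(ang//(np.pi/12)==i)).sum()>8]);print("plate",circ(E))
    t=W[(np.hypot(W[...,0]-467,W[...,1]+258)<55)&(W[...,2]>112)&(W[...,2]<170)];print("tube in caddy",len(t),t.mean(0).round(1) if len(t) else"",t[:,2].max() if len(t) else "")
E
```

```text
time_s: 8.45
tool_pos: [461.1, 217.3, 247.5]
tool_rot: [[-0.97, -0.242, -0.001], [-0.242, 0.97, -0.0], [0.001, -0.0, -1.0]]
contact_force: [0.5, -0.8, 0.1]
width: 85.5
grip_force: 0.0
time_s: 8.85
tool_pos: [459.0, 311.1, 247.1]
tool_rot: [[-0.97, -0.244, -0.001], [-0.244, 0.97, -0.001], [0.002, -0.001, -1.0]]
contact_force: [0.2, 0.2, 0.4]
width: 85.2
grip_force: 0.0
pos [459.  311.1 247.1] d tool [ -2.   -1.  155.1] R [[-0.97, -0.244, -0.001], [-0.244, 0.97, -0.001], [0.002, -0.001, -1.0]] F [0.2 0.2 0.4] t 8.85 q [ 0.51  0.34  1.62 -0.    1.18 -1.31]
top ball 38 [515.7  17.5 155.7]
hub 10 [513.    9.6  34.8] [507.   7.  30.] [523.  15.  39.]
plate (array([518.34706629,  13.10201972]), np.float64(84.34187710002882))
tube in caddy 94 [ 465.6 -256.2  136.8] 150.34592089317516
side ball 25 [514.4  10.8 152.2]
hub 39 [513.3   3.7  28.8] [503.  -5.  18.] [527.  14.  42.]
plate (array([513.60213763,  14.33537431]), np.float64(75.55459056820821))
tube in caddy 212 [ 464.1 -261.1  130.8] 150.12836347228023
```

Tube stands in the caddy with its top at about 147, so its middle is at about 77. The ball tip puts the spindle axis at about (517, 16.7). Next I'll lower onto the roll and grip it.

```bash
python3 jog.py '-2 -1 25 0 0 0;0 0 40 0 0 0;0 0 40 0 0 0;0 0 40 0 0 0;0 0 10 0 0 0;0 0 0 0 0 0;0 0 0 0 0 0'; python3 go.py 460.8 310.4 92;  python3 jog.py '0 0 0 0 0 0;0 0 0 0 0 0;0 0 0 0 0 0;0 0 0 0 0 0;0 0 0 0 0 0;0 0 0 0 0 0;0 0 0 0 0 0' 56 40
```

```text
time_s: 9.65
tool_pos: [462.9, 310.3, 95.1]
tool_rot: [[-0.97, -0.241, 0.002], [-0.241, 0.97, 0.001], [-0.002, 0.001, -1.0]]
contact_force: [0.5, -0.2, -0.6]
width: 84.9
grip_force: 0.0
pos [462.9 310.3  95.1] d tool [2.  0.6 3.1] R [[-0.97, -0.241, 0.002], [-0.241, 0.97, 0.001], [-0.002, 0.001, -1.0]] F [ 0.5 -0.2 -0.6] t 9.65 q [ 0.51  0.54  1.74 -0.    0.86 -1.31]
time_s: 10.35
tool_pos: [462.8, 311.0, 95.3]
tool_rot: [[-0.97, -0.242, 0.003], [-0.242, 0.97, 0.002], [-0.003, 0.001, -1.0]]
contact_force: [-1.2, 0.1, 7.4]
width: 62.6
grip_force: 45.9
```

```bash
python3 jog.py '0 0 -20 0 0 0;0 0 -35 0 0 0;0 0 -45 0 0 0;0 0 -45 0 0 0;0 0 -40 0 0 0;0 0 0 0 0 0;0 0 0 0 0 0'; python3 go.py 517 60 285
```

```text
time_s: 11.05
tool_pos: [461.8, 310.3, 279.2]
tool_rot: [[-0.97, -0.242, 0.002], [-0.242, 0.97, 0.001], [-0.002, 0.0, -1.0]]
contact_force: [-0.6, 0.1, -2.8]
width: 62.5
grip_force: 47.5
pos [461.8 310.3 279.2] d tool [   6.9 -256.2   -6. ] R [[-0.97, -0.242, 0.002], [-0.242, 0.97, 0.001], [-0.002, 0.0, -1.0]] F [-0.6  0.1 -2.8] t 11.05 q [ 0.51  0.32  1.58 -0.    1.25 -1.31]
```

```bash
python3 jog.py '2 -38 -1 0 0 0;2 -43 -1 0 0 0;3 -43 -1 0 0 0;3 -43 -1 0 0 0;2 -43 -1 0 0 0;2 -45 -1 0 0 0;2 -43 0 0 0 0;0 0 0 0 0 0;0 0 0 0 0 0;0 0 0 0 0 0'; python3 go.py 518.5 17 285
python3 - <<'E'
from v import *
for n in("side","top"):
    im,W,r,c=cloud(n)
    cv2.imwrite(f"pics/{n}2.png",cv2.resize(im[90:270,150:320,::-1],None,fx=3,fy=3,interpolation=cv2.INTER_CUBIC))
    if n=="side":
        hs=cv2.cvtColor(im,cv2.COLOR_RGB2HSV)
        k=(np.hypot(W[...,0]-517,W[...,1]-17)<60)&(hs[...,1]<70)&(hs[...,2]>80)
        for z in range(190,300,15):
            p=W[k&(abs(W[...,2]-z)<7)]
            if len(p)>6:
                A=circ(p[:,:2]);print(z,len(p),"mean",p.mean(0).round(1),"circ",A[0].round(1),A[1].round(1))
        for z in(60,80,100,120,140):
            p=W[k&(abs(W[...,2]-z)<10)];print(z,len(p),p.mean(0).round(1) if len(p) else "")
E
```

```text
time_s: 12.05
tool_pos: [517.8, 18.0, 283.5]
tool_rot: [[-0.97, -0.242, -0.002], [-0.242, 0.97, 0.0], [0.002, 0.001, -1.0]]
contact_force: [-0.5, 0.5, -2.4]
width: 62.4
grip_force: 47.9
pos [517.8  18.  283.5] d tool [-0.4 -1.1 -1.5] R [[-0.97, -0.242, -0.002], [-0.242, 0.97, 0.0], [0.002, 0.001, -1.0]] F [-0.5  0.5 -2.4] t 12.05 q [-0.06  0.24  1.67  0.    1.23 -1.87]
190 38 mean [507.7  -3.4 192.1] circ [516.6  17. ] 30.2
205 59 mean [506.2  -5.7 205.2] circ [515.1  13.9] 29.0
220 58 mean [504.3  -4.  219.8] circ [513.9  14.5] 29.2
235 62 mean [503.6  -4.6 234.4] circ [512.5  11.1] 26.7
250 64 mean [504.6  -7.  250.2] circ [514.8  11.6] 28.1
265 63 mean [503.2  -4.6 265.3] circ [515.   13.4] 29.3
280 63 mean [502.7  -4.8 279.7] circ [514.3  12.6] 27.9
295 61 mean [499.9  -4.3 295.2] circ [519.6  17. ] 34.7
60 16 [513.9  12.2  57.7]
80 20 [514.4  11.5  79.4]
100 14 [515.7  10.6  99.4]
120 20 [514.8  10.5 119.7]
140 13 [515.8  10.4 140.8]
```

View pics/side2.png

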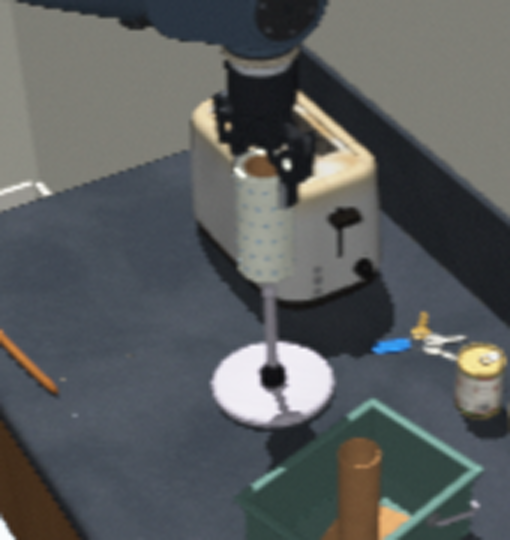

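The roll hangs over the spindle and looks close to vertical. I'll check tilt and offset by casting rays at its outline onto the vertical plane through the spindle, using the spindle itself as the reference.

```bash
cat > ax.py <<'E'
from v import *
im,W,r,c=cloud("side")
hs=cv2.cvtColor(im,cv2.COLOR_RGB2HSV)
A=np.array([517,16.7,0]);n=A-c;n[2]=0;n/=np.linalg.norm(n);h=np.array([n[1],-n[0],0])  # h = right in image
k=(np.hypot(W[...,0]-517,W[...,1]-17)<60)&(W[...,2]>35)&(hs[...,1]<75)&(hs[...,2]>60)
def run(lo,hi,wmin,wmax):
    out=[]
    for v in range(lo,hi):
        u=np.flatnonzero(k[v])
        if len(u)<2: continue
        e=[]
        for uu in(u[0]-.5,u[-1]+.5):
            f=uu-int(uu//1);a=int(uu//1);ray=(1-f)*r[v,a]+f*r[v,a+1]
            e.append(c+ray*((A-c)@n)/(ray@n))
        w=(e[1]-e[0])@h
        if wmin<w<wmax: out.append(((e[0]+e[1])[2]/2,((e[0]+e[1])/2-A)@h,w))
    return np.array(out)
for nm,a in(("roll",(55,80)),("spindle",(8,24))):
    o=run(100,235,*a)
    if len(o)<4: print(nm,"few");continue
    o=o[np.abs(o[:,1]-np.median(o[:,1]))<6];s=np.polyfit(o[:,0],o[:,1],1)
    print(nm,len(o),"z",o[:,0].min().round(),o[:,0].max().round(),"slope",s.round(4)[0],"at lowest",np.polyval(s,o[:,0].min()).round(1),"highest",np.polyval(s,o[:,0].max()).round(1),"w",np.median(o[:,2]).round(1))
print("h",h.round(2))
im,W,r,c=cloud("top")
m=(np.hypot(W[...,0]-517,W[...,1]-17)<45)
hs=cv2.cvtColor(im,cv2.COLOR_RGB2HSV)
E
python3 ax.py
```

```text
roll 44 z 176.0 470.0 slope -0.0038 at lowest -0.3 highest -1.4 w 64.5
spindle 27 z 33.0 158.0 slope 0.0159 at lowest -0.6 highest 1.4 w 14.3
h [ 0.88 -0.48  0.  ]
```

Side-view offset is under 2 mm and tilt about 0.02 rad, so it will fit. Lowering it now, slowing near the hub.

```bash
python3 jog.py '0 -1 15 0 0 0;0 0 20 0 0 0;0 0 30 0 0 0;0 0 30 0 0 0;0 0 25 0 0 0;0 0 10 0 0 0;0 0 0 0 0 0;0 0 0 0 0 0'; python3 go.py 518 16.7 109; python3 ax.py
```

```text
time_s: 13.05
tool_pos: [519.2, 16.4, 155.4]
tool_rot: [[-0.97, -0.242, 0.001], [-0.242, 0.97, -0.0], [-0.001, -0.0, -1.0]]
contact_force: [0.5, -0.3, -1.9]
width: 62.2
grip_force: 47.9
pos [519.2  16.4 155.4] d tool [ 1.2  0.6 46.4] R [[-0.97, -0.242, 0.001], [-0.242, 0.97, -0.0], [-0.001, -0.0, -1.0]] F [ 0.5 -0.3 -1.9] t 13.05 q [-0.06  0.39  1.8   0.    0.94 -1.87]
roll 43 z 47.0 337.0 slope -0.0016 at lowest 0.8 highest 0.4 w 63.9
spindle 2 z 186.0 208.0 slope -0.0366 at lowest -20.0 highest -20.8 w 18.8
h [ 0.88 -0.48  0.  ]
```

```bash
python3 jog.py '1 0.5 8 0 0 0;0 0 8 0 0 0;0 0 8 0 0 0;0 0 6 0 0 0;0 0 0 0 0 0;0 0 0 0 0 0'; python3 jog.py '0 0 5 0 0 0;0 0 4 0 0 0;0 0 3 0 0 0;0 0 0 0 0 0;0 0 0 0 0 0'
```

```text
time_s: 13.75
tool_pos: [517.5, 16.5, 124.2]
tool_rot: [[-0.97, -0.242, -0.0], [-0.242, 0.97, -0.0], [0.0, 0.0, -1.0]]
contact_force: [0.6, 0.4, -1.9]
width: 62.8
grip_force: 47.9
time_s: 14.25
tool_pos: [517.5, 16.5, 112.3]
tool_rot: [[-0.97, -0.242, -0.0], [-0.242, 0.97, -0.0], [0.0, 0.0, -1.0]]
contact_force: [0.3, 0.3, -1.9]
width: 62.4
grip_force: 47.9
```

No contact on the way in. A few more mm down until the plate pushes back.

```bash
python3 jog.py '0 0 2 0 0 0;0 0 2 0 0 0;0 0 0 0 0 0;0 0 0 0 0 0'; python3 go.py 517 16.7 250
```

```text
time_s: 14.65
tool_pos: [518.1, 16.6, 109.3]
tool_rot: [[-0.97, -0.242, 0.002], [-0.242, 0.97, 0.0], [-0.002, -0.0, -1.0]]
contact_force: [-2.6, 1.2, 9.0]
width: 62.2
grip_force: 48.2
pos [518.1  16.6 109.3] d tool [   0.8    0.4 -140.7] R [[-0.97, -0.242, 0.002], [-0.242, 0.97, 0.0], [-0.002, -0.0, -1.0]] F [-2.6  1.2  9. ] t 14.65 q [-0.06  0.46  1.84  0.    0.84 -1.87]
```

Plate contact of 9 N at TCP 109, as expected. Now release, retreat and look.

```bash
python3 jog.py '0 0 0 0 0 0;0 0 0 0 0 0;0 0 0 0 0 0;0 0 0 0 0 0;0 0 0 0 0 0;0 0 0 0 0 0;0 0 0 0 0 0' 85; python3 jog.py '0 0 -15 0 0 0;0 0 -30 0 0 0;0 0 -40 0 0 0;0 0 -40 0 0 0;0 0 -40 0 0 0;-40 0 0 0 0 0;-20 40 0 0 0 0;-20 40 0 0 0 0;0 0 0 0 0 0;0 0 0 0 0 0'; python3 jog.py '0 45 0 0 0 0;0 45 0 0 0 0;0 45 0 0 0 0;0 0 0 0 0 0;0 0 0 0 0 0'; python3 ax.py
python3 - <<'E'
from v import *
for n in("top","side"):
    im,W,r,c=cloud(n)
    cv2.imwrite(f"pics/{n}3.png",cv2.resize(im[130:310,190:390,::-1],None,fx=3,fy=3,interpolation=cv2.INTER_CUBIC))
    d=np.hypot(W[...,0]-517,W[...,1]-17);p=W[(d<40)&(W[...,2]>145)&(W[...,2]<163)];print(n,"roll top",np.median(p,0).round(1),circ(p[:,:2]))
    p=W[(d<90)&(abs(W[...,2]-14)<5)];print("plate",p.min(0).round(0),p.max(0).round(0))
    p=W[(np.hypot(W[...,0]-467,W[...,1]+258)<130)&(abs(W[...,2]-100)<7)];print("caddy",cv2.minAreaRect(p[:,:2].astype(np.float32)))
E
```

```text
time_s: 15.35
tool_pos: [517.5, 16.5, 108.3]
tool_rot: [[-0.97, -0.242, -0.0], [-0.242, 0.97, -0.0], [0.0, -0.0, -1.0]]
contact_force: [-0.6, -0.5, -0.7]
width: 84.9
grip_force: 0.0
time_s: 16.35
tool_pos: [575.6, 114.0, 272.9]
tool_rot: [[-0.97, -0.243, -0.001], [-0.243, 0.97, -0.0], [0.001, -0.0, -1.0]]
contact_force: [0.8, -1.3, 0.1]
width: 85.0
grip_force: 0.0
time_s: 16.85
tool_pos: [543.0, 243.9, 273.3]
tool_rot: [[-0.97, -0.242, -0.0], [-0.242, 0.97, -0.0], [0.0, -0.0, -1.0]]
contact_force: [0.6, -0.8, 0.0]
width: 85.0
grip_force: 0.0
roll 31 z 22.0 163.0 slope -0.0062 at lowest 0.3 highest -0.5 w 63.8
spindle few
h [ 0.88 -0.48  0.  ]
top roll top [515.5  18.9 152.7] (array([515.68805855,  19.23046079]), np.float64(25.060751715355355))
plate [443. -55.   9.] [588.  93.  19.]
caddy ((466.4576110839844, -256.700439453125), (216.28546142578125, 166.464599609375), 14.210065841674805)
side roll top [513.4  10.5 152.2] (array([515.45358517,  14.26469483]), np.float64(25.735954917707932))
plate [439. -62.   9.] [590.  97.  19.]
caddy ((467.2115173339844, -260.394775390625), (221.668701171875, 168.7181854248047), 14.18722915649414)
```

View pics/side3.png

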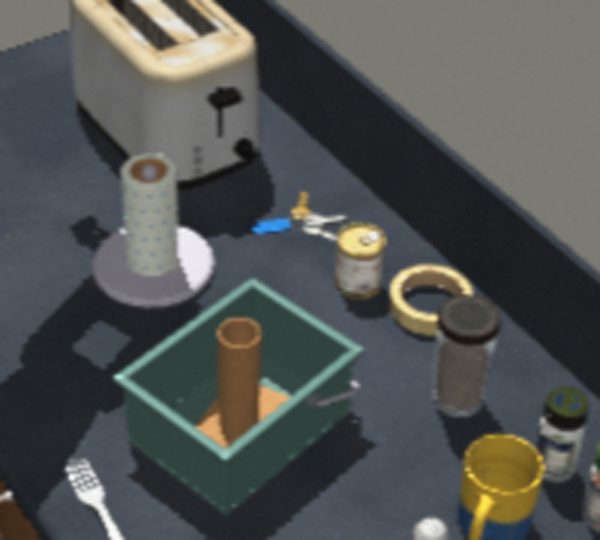

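View pics/top3.png

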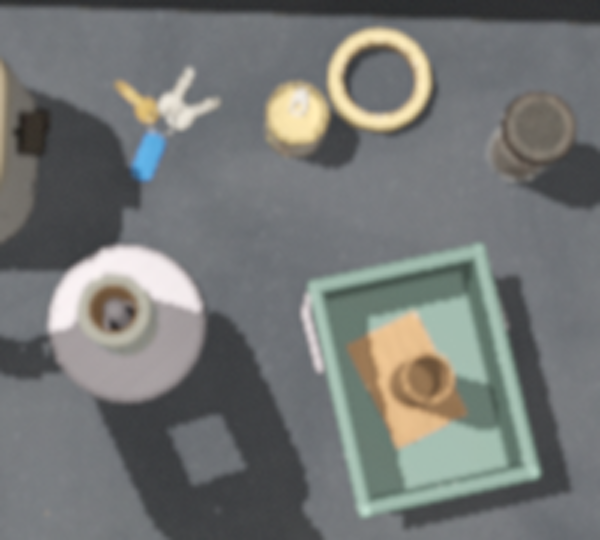

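The roll sits flat on the plate: centre near (150,170) in the side crop, top at about 153, and upright. The tube stands in the caddy at (240,380), and nothing else has moved.

```bash
python3 -c "
from cell import bot
print(bot.close_job())"
```

```text
the job is handed in; nothing more can be done
None
```

I've handed in the job: the fresh roll sits flat on the holder's base plate, the empty tube stands in the caddy, and the final pictures show the holder, caddy, tin, jar and mug undisturbed; the salt shaker was barely in view, but the arm never went near it. No verdict came back.

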